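# Tip the sharpening stone out of its block and lay it in the honing tray

## Robot

A 6-joint arm with a two-finger parallel gripper is mounted at the origin on the work surface. World frame = base frame: x ahead of the robot, y to its left, z up, the work surface at z = 0. Lengths are in m, angles in rad, forces in N, time in s.
With the tool pointing down it reaches from about 0.35 to 0.975 m from the base axis. Payload 17.4 kg.
Tool frame: the origin (TCP) lies on the centre line of the jaws, within the pads' length; the fingertips stand 8 mm ahead of it and the grasp point (between the pads) lies 11 mm behind it; z points along the fingers, y is the line along which they close (so a half turn about z gives the same grasp; the last joint's range is limited). The gripper opens to 85 mm and grips with 20 to 120 N. Pads are 22 mm wide; open, the fingers measure 114 mm over their backs; the gripper's body (76 mm by 85 mm) begins 54 mm behind the grasp point. The pads swing forward as they close: fully open they stand 13 mm farther back than shut.
Start: joints at [-1.254, 0.116, 1.442, -0, 1.584, -0.038], TCP at [0.234, -0.633, 0.239] pointing down, gripper open.
Joint ranges: [-2.83, 2.83], [-0.83, 2.19], [0.07, 2.5], [-1.14, 4.28], [0.01, 3], [-2.97, 2.97]. Speed limits (rad/s): [1.89, 1.89, 2.22, 3.14, 3.14, 3.14].

## Interface

Orientations are given as a rotation vector (axis times angle).
In Python, from bench import readout, cams, order gives the robot as it stands. The module is installed in compiled form; this text tells all that it offers.
- The arm moves only by the shell command python3 -m creep 'ROWS' [FORCE]. ROWS is JSON, a list that holds one entry, the list of rows, each a list of 7 numbers: the closure in counts, from 0 (fully open) to 255 (shut), then the shift along the tool's x, y, z in cm, then the turn, a rotation vector about the tool's x, y, z in degrees. A call has 1 to 10 rows; each row shifts and turns the commanded pose from where the row before left it, along the tool's axes as they then stand; what a row does not reach is not made up. A row lasts 1/10 s, in which the tool goes at most 50 mm and 8.59 degrees, less where a joint would pass 70% of its speed; a pose out of reach is approached as far as the arm can. A call is refused whole if a number of a shift passes 5 or a number of a turn 8.59, either way. A call with a gripper value outside its range is refused whole. The fingers move at their own pace and stop on an object; FORCE is the grip in N (left out, the last holds). Time passes only in rows, so rows that do not move let the fingers close. It gives the time, the measured TCP pose, the force, the opening and the grip force at its end, in the units of the state.
- readout.state(): the state, without advancing time (a new reading comes with each control period).
- cams.grab_frame(name): name is "side" or "top" or "wrist"; returns a dict with "image" (480x640x3 uint8, blue, green, red), "range_z" (480x640 float32, m along the optical axis (not along the pixel's ray), 0 where there is no reading), "K" (3x3 intrinsics, pixels), "k1" (the pictures are not rectified: a ray, as slopes to the right and down, at radius r is drawn at 1 + k1 r^2 times it, then the intrinsics apply), "world_from_camera" (4x4, takes a point from camera to world coordinates); the wrist camera has in their place "hand_eye" (4x4, takes a point from camera to tool coordinates, whose origin is the TCP and whose axes are the flange's). Camera axes: x right, y down, z forward; pixel columns grow to the right and rows downward; lengths in m; the calibration is good to about 2 mm. A picture is of the moment at which its call begins: read the wrist's pose just before it.
- order.close_job(): hands the job in; it is judged then, once.
Trained networks look in the newest picture that a camera, given by its name, has taken for a name from the list of things; names that differ only in an ending like _2 or _b are one class to them, and where a whole thing is asked for, a point or a joint stands for the part that bears it (a point fixed in the world has none). Each returns a list of dicts, best first, with "confidence" (0 to 1); they miss things now and then, are a little off and sometimes report something else, mostly with a low value. They report only what shows in the picture. A call takes as long as a camera call. They do not tell look-alikes from the thing itself.
- cams.search_frame(target, camera): "at" ([x, y, z] in m, in world coordinates, good to about 4 mm: the middle of the surface that is visible of it).
- cams.spot_point(target, camera): "at" ([x, y, z] in m, in world coordinates, good to about 4 mm: a listed point, or the origin of a listed thing).
The state is a dict: "clock": time; "joint_pos": joint angles; "dq": joint speeds; "joint_efforts": joint torques, N m; "tcp_pos": TCP position; "tcp_rot": TCP orientation; "wrist_force": force on the tool from outside, world axes, zero at the start; "torque": the same for the moment, N m; "opening": opening from 0.0 (shut) to 1.0 (fully open); "grasp_force": force on a finger pad.
Only numpy, scipy, OpenCV 4.12 (cv2) and the standard library are available. Lean on these libraries where they do the work, as an engineer would, in place of code of your own. Each camera call takes 0.05 s, during which the arm holds its last target. There are 200 camera calls.

## Task

The sharpening stone sits flush in the pocket of its wooden block: reach under the guide rail and press down the stone's far end so that its near end tips up and stays up with the tool clear of it, then take it by the raised end, draw it out and lay it flat in the honing tray, lengthways. Set it down without letting it fall, and leave the other things on the table where they are.

Things in the scene. Friction and masses are not known exactly. Their poses are not given: they have to be found in the camera images.
- block: The stone block: a dark hardwood block, 203 mm long (x), 85 mm wide (y), top at z = 78 mm, on a steel base plate 225 x 170 x 6 mm; fixed. Origin on the table under the ridge (see point ridge); z up; +x runs to the far end, away from the robot (turned up to 0.3 rad). Its pocket is open at the top from x = -85 to +88 mm, y = -27.5 to +27.5 mm; walls 15 mm thick.
- ridge (a point): Middle of the ridge across the pocket's floor, at block x = 0, z = 50 mm; axes as the block's. On the robot's side of it the floor is level at z = 50 mm; on the far side it slopes down 25 degrees to z = 9 mm at the far end wall, so the far half of a level stone has nothing under it.
- press (a point): Good spot to press: on the stone's flush top, at block x = 60 mm, z = 78 mm (60 mm beyond the ridge). A few newtons push it straight down about 25 mm until the stone meets the slope. It has then rocked over the ridge, its near end 30 mm above the block's top, and stays tipped when let go.
- rail (a point): Middle of a round steel guide rail fixed across the block, 16 mm thick, 184 mm long, at block x = 50 mm, z = 170 mm, on two posts 14 mm thick at y = -75 and +75 mm. There is no room for an upright gripper over the far half: reach in under it, tool leaning back 35 to 45 degrees towards the robot. Draw the stone out from under it towards the robot, along the stone's length.
- stone: The sharpening stone to move: a two-layer bar, upper half grey, lower half brick brown, 160 mm long (its x), 50 mm wide (y), 28 mm thick (z), about 0.42 kg (0.34 to 0.53); origin at its centre. At the start it lies level in the block's pocket, its x along the block's, top flush with the block's, centre 3 mm on the robot's side of the ridge; gaps 2.5 mm at sides and near end, 11 mm at the far end.
- tray: The honing tray: a flat open aluminium tray, 220 mm long (its x), 150 mm wide (y), 18 mm high, walls and floor 4 mm thick; fixed to the table. Origin under its centre, on the table; z up; turned up to 0.3 rad. Block and tray stand to the left and right of the table's middle, either way round.
- slipstone: Bystander: a small plain grey slip stone, 100x40x14 mm, lying on the table (not the one to use); leave it where it is.
- bearing: Bystander: a steel bearing ring, 80 mm across, 24 mm high; leave it where it is.
- hammer: Bystander: a hammer with a wooden handle, lying down; leave it where it is.
- wrench: Bystander: a steel spanner, lying down; leave it where it is.
- brush: Bystander: a brush, lying down; leave it where it is.
- oil: Bystander: an amber bottle of honing oil, 60 mm across, 150 mm high; leave it where it is.
- mug: Bystander: a steel cup, 80 mm across, 85 mm high; leave it where it is.
- gear: Bystander: a dark steel gear wheel, about 100 mm across, 30 mm high; leave it where it is.
There are look-alikes about, which are no part of the job. Leave any red look-alike of the stone alone.

How it is judged:
By the outcome, as a careful person would: the job done as asked, in the order asked, and still so for the second after the job is handed in, with the robot touching nothing.
It also fails if it takes over 67 s, if anything falls off the work surface, if the arm or the gripper's body presses on something with over 40 N, if the wrist force passes 120 N, or if a joint passes its speed limit or range.

## Working session

There is one attempt and no reset: what is moved stays moved. The work goes in short steps, Python scripts to look and compute and a shell command to move; the robot and the scene stay as the last step left them, time stands still between calls to the robot, and variables do not carry over. Pictures are saved under pics/ and viewed, at most 10 in all, crops included, and the job is handed in when it is done.

```bash
mkdir -p pics
cat > h.py <<'E'
import numpy as np, cv2
from bench import readout, cams, order
from scipy.spatial.transform import Rotation as R
def cloud(f,T=None):
    K=f["K"];z=f["range_z"];h,w=z.shape
    u,v=np.meshgrid(np.arange(w),np.arange(h))
    p=np.stack([u,v],-1).reshape(-1,1,2).astype(float)
    p=cv2.undistortPoints(p,np.array(K),np.array([f["k1"],0,0,0.])).reshape(h,w,2)
    P=np.dstack([p*z[...,None],z])
    T=f["world_from_camera"] if T is None else T
    T=np.array(T)
    return P@T[:3,:3].T+T[:3,3]
E
python3 - <<'E'
from h import *
s=readout.state();print({k:np.round(v,3) for k,v in s.items()})
for c in ["top","side"]:
    f=cams.grab_frame(c);cv2.imwrite(f"pics/{c}0.png",f["image"])
    np.savez(f"{c}0.npz",P=cloud(f),im=f["image"])
    for t in ["block","stone","tray","slipstone"]:
        print(c,t,[(np.round(d["at"],3),round(d["confidence"],2)) for d in cams.search_frame(t,c)][:3])
    for t in ["ridge","press","rail","stone","tray","block"]:
        print(c,'pt',t,[(np.round(d["at"],3),round(d["confidence"],2)) for d in cams.spot_point(t,c)][:3])
E
```

```text
{'clock': np.float64(0.0), 'joint_pos': array([-1.254,  0.116,  1.442,  0.   ,  1.584, -0.038]), 'dq': array([-0.   ,  0.001, -0.   , -0.001, -0.001, -0.   ]), 'joint_efforts': array([-2.0000e-03, -7.3199e+01, -6.3250e+01, -0.0000e+00,  6.0000e-03,
       -0.0000e+00]), 'tcp_pos': array([ 0.234, -0.633,  0.239]), 'tcp_rot': array([-3.091, -0.554,  0.   ]), 'wrist_force': array([ 0.864, -0.215, -0.228]), 'torque': array([-0.025,  0.014,  0.019]), 'grasp_force': np.float64(0.0), 'opening': np.float64(1.001)}
top block [(array([ 0.604, -0.192,  0.019]), 0.56), (array([0.606, 0.23 , 0.002]), 0.34)]
top stone [(array([ 0.825, -0.193,  0.028]), 0.91), (array([ 0.585, -0.214,  0.08 ]), 0.68), (array([ 0.259, -0.418,  0.028]), 0.67)]
top tray []
top slipstone []
top pt ridge [(array([ 0.601, -0.216,  0.046]), 0.63), (array([ 0.599, -0.212,  0.001]), 0.58)]
top pt press [(array([ 0.658, -0.215,  0.079]), 0.83)]
top pt rail [(array([ 0.649, -0.219,  0.171]), 0.59)]
top pt stone [(array([ 0.83 , -0.194,  0.014]), 0.84), (array([ 0.262, -0.42 ,  0.016]), 0.84), (array([ 0.596, -0.213,  0.064]), 
[... 198 characters left out ...]
1]), 0.72), (array([0.606, 0.232, 0.004]), 0.25)]
side stone [(array([ 0.594, -0.214,  0.076]), 0.91), (array([ 0.826, -0.185,  0.026]), 0.85), (array([ 0.233, -0.412,  0.023]), 0.75)]
side tray [(array([0.603, 0.232, 0.003]), 0.97)]
side slipstone [(array([0.416, 0.004, 0.014]), 0.61)]
side pt ridge [(array([ 0.596, -0.219,  0.05 ]), 0.83)]
side pt press [(array([ 0.654, -0.219,  0.08 ]), 0.78)]
side pt rail [(array([ 0.649, -0.217,  0.174]), 0.62)]
side pt stone [(array([ 0.596, -0.214,  0.063]), 0.92), (array([ 0.261, -0.42 ,  0.012]), 0.84), (array([ 0.832, -0.193,  0.012]), 0.79)]
side pt tray [(array([0.605, 0.234, 0.001]), 0.75)]
side pt block [(array([ 0.595, -0.217, -0.001]), 0.79)]
```

View pics/top0.png

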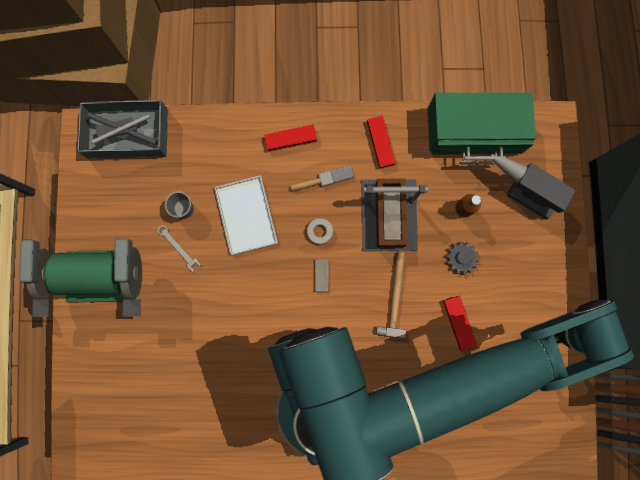

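View pics/side0.png

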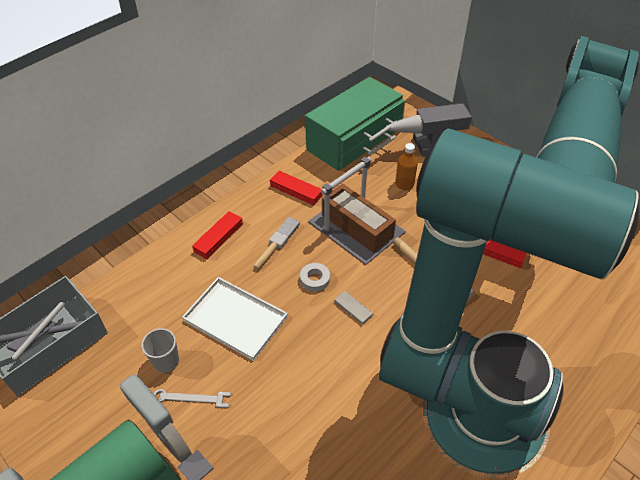

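The top view shows the block at pixel (390,215) with the rail at its far side (390,188), the tray turned at (245,215), the slip stone at (321,275), and red look-alikes at (290,138), (380,142) and (460,322). The side view shows the same layout. Next I need the yaws.

Run:
```python
from h import *
for c in ["top","side"]:
    d=np.load(f"{c}0.npz");P=d["P"].reshape(-1,3);im=d["im"].reshape(-1,3).astype(int)
    def rect(m,n):
        Q=P[m][:,:2]
        # robust: trim sparse pts
        r=cv2.minAreaRect((Q*1000).astype(np.float32)); print(c,n,len(Q),np.round(r[0],1),np.round(r[1],1),round(r[2],2),'z',np.round(np.median(P[m][:,2]),4))
    b=(abs(P[:,0]-.6)<.14)&(abs(P[:,1]+.215)<.1)
    rect(b&(abs(P[:,2]-.078)<.006),"blocktop")
    gr=(im.max(1)-im.min(1)<30)
    rect(b&(abs(P[:,2]-.078)<.006)&gr&(abs(P[:,1]+.215)<.035),"stone")
    r=b&(P[:,2]>.165)&(P[:,2]<.2);rect(r,"rail")
    Q=P[r][:,:2];v=np.linalg.svd(Q-Q.mean(0))[2][0];print('rail dir',np.degrees(np.arctan2(v[1],v[0])),Q.mean(0),P[r][:,2].max())
    t=(abs(P[:,0]-.603)<.15)&(abs(P[:,1]-.232)<.125)
    rect(t&(P[:,2]>.012)&(P[:,2]<.024),"trayrim")
    rect(t&(P[:,2]>.0025)&(P[:,2]<.024)&(im.min(1)>140),"traywhite")
```

```text
top blocktop 1278 [ 598.5 -215. ] [199.8 157.8] 0.12 z 0.0786
top stone 616 [ 599.3 -219. ] [ 53.5 168.5] 89.85 z 0.0783
top rail 404 [ 645.4 -217.4] [ 23.9 183.6] 0.67 z 0.1778
rail dir 89.39562875307489 [ 0.64549132 -0.21957104] 0.19238131988308282
top trayrim 477 [595.4 237.5] [240.7 286.8] 87.54 z 0.0154
top traywhite 2079 [607.5 230.1] [223.9 149.8] 13.21 z 0.0071
side blocktop 1540 [ 597.4 -214.7] [208.6 160.7] 1.46 z 0.0765
side stone 751 [ 589.3 -217.2] [ 57.8 191.4] 88.94 z 0.0766
side rail 391 [ 645.  -216.3] [ 27.3 190.7] 0.38 z 0.1746
rail dir 89.69653600097665 [ 0.64408845 -0.21131202] 0.18468861881300103
side trayrim 509 [603.8 230.9] [226.  153.5] 13.22 z 0.016
side traywhite 2280 [603.5 230.5] [224.  152.4] 13.51 z 0.0049
```

```bash
cat >> h.py <<'E'
def frame(lean,yaw=0):
    # tool z points forward(+x)&down when lean>0; y = -world y
    t=np.radians(lean); z=np.array([np.sin(t),0,-np.cos(t)]); y=np.array([0,-1.,0])
    return R.from_euler('z',yaw,degrees=True)*R.from_matrix(np.c_[np.cross(y,z),y,z])
def plan(pos,Rt):
    s=readout.state(); R0=R.from_rotvec(s["tcp_rot"]); p=np.array(s["tcp_pos"])
    print("tcp",np.round(p,4),"F",np.round(s["wrist_force"],1),"open",round(float(s["opening"]),3),"t",round(float(s["clock"]),2))
    print("turn deg",np.round(np.degrees((R0.inv()*Rt).as_rotvec()),2))
    print("shift after turn cm",np.round(Rt.inv().apply(np.array(pos)-p)*100,2))
def axtip(contact,lean):  # TCP when lower tip corner (11 mm) is at contact
    Rt=frame(lean); return np.array(contact)+Rt.apply([.011,0,-.008])
E
python3 - <<'E'
from h import *
f=cams.grab_frame("wrist");print(np.round(f["hand_eye"],3))
C=np.array([.596+.052,-.216,.078])
P=axtip(C,45);print(P)
Rt=frame(45)
plan(P-Rt.apply([0,0,.15]),Rt)
E
```

```text
[[-0.001 -0.95  -0.312  0.082]
 [ 1.    -0.001  0.001  0.002]
 [-0.001 -0.312  0.95  -0.134]
 [ 0.     0.     0.     1.   ]]
[ 0.65012132 -0.216       0.09143503]
tcp [ 0.2345 -0.633   0.2393] F [ 0.3 -0.1  0. ] open 0.996 t 1.15
turn deg [-7.98 44.52 19.27]
shift after turn cm [ 18.93 -41.7   24.85]
```

```bash
python3 -m creep '[[[255,0,0,0,-1.14,6.36,2.75],[255,0,0,0,-1.14,6.36,2.75],[255,0,0,0,-1.14,6.36,2.75],[255,0,0,0,-1.14,6.36,2.75],[255,0,0,0,-1.14,6.36,2.75],[255,0,0,0,-1.14,6.36,2.75],[255,0,0,0,-1.14,6.36,2.75],[255,0,0,0,0,0,0]]]' 40
python3 - <<'E'
from h import *
Rt=frame(45);P=axtip([.648,-.216,.078],45)
plan(P-Rt.apply([0,0,.15]),Rt)
E
```

```text
clock: 1.95
tcp_pos: [0.233, -0.6326, 0.2373]
tcp_rot: [-2.899, 0.006, -1.204]
wrist_force: [0.9, 0.3, -0.3]
opening: -0.001
grasp_force: 0.0
tcp [ 0.233  -0.6326  0.2373] F [ 0.9  0.3 -0.3] open -0.001 t 1.95
turn deg [-0.03 -0.11 -0.26]
shift after turn cm [ 19.18 -41.66  24.8 ]
```

```bash
python3 -m creep '[[[255,1.5,-3.2,1.9,0,0,0],[255,1.5,-3.2,1.9,0,0,0],[255,1.5,-3.2,1.9,0,0,0],[255,1.5,-3.2,1.9,0,0,0],[255,1.5,-3.2,1.9,0,0,0],[255,1.5,-3.2,1.9,0,0,0],[255,1.5,-3.2,1.9,0,0,0],[255,1.5,-3.2,1.9,0,0,0],[255,1.5,-3.2,1.9,0,0,0],[255,1.5,-3.2,1.9,0,0,0]]]'
python3 - <<'E'
from h import *
Rt=frame(45);P=axtip([.648,-.216,.078],45)
plan(P-Rt.apply([0,0,.15]),Rt)
E
```

```text
clock: 2.95
tcp_pos: [0.4758, -0.3115, 0.2121]
tcp_rot: [2.901, 0.005, 1.2]
wrist_force: [0.9, -1.3, 0.0]
opening: 0.001
grasp_force: 0.0
tcp [ 0.4758 -0.3115  0.2121] F [ 0.9 -1.3  0. ] open 0.001 t 2.95
turn deg [0.07 0.05 0.22]
shift after turn cm [ 3.8  -9.55  5.86]
```

Finish the approach, then measure with the wrist camera.

```bash
python3 -m creep '[[[255,1.3,-3.2,1.9,0,0,0],[255,1.3,-3.2,1.9,0,0,0],[255,1.2,-3.1,1.9,0,0,0.2],[255,0,0,0,0,0,0],[255,0,0,0,0,0,0]]]'
python3 - <<'E'
from h import *
Rt=frame(45);P=axtip([.648,-.216,.078],45)
plan(P-Rt.apply([0,0,.15]),Rt)
s=readout.state();T=np.eye(4);T[:3,:3]=R.from_rotvec(s["tcp_rot"]).as_matrix();T[:3,3]=s["tcp_pos"]
f=cams.grab_frame("wrist");W=cloud(f,T@np.array(f["hand_eye"]));np.savez("w1.npz",P=W,im=f["image"]);cv2.imwrite("pics/w1.png",f["image"])
for t in ["ridge","press","rail","stone"]:
    print(t,[(np.round(d["at"],3),round(d["confidence"],2)) for d in cams.spot_point(t,"wrist")][:2])
E
```

```text
clock: 3.45
tcp_pos: [0.5426, -0.2167, 0.1984]
tcp_rot: [-2.902, -0.002, -1.202]
wrist_force: [-0.0, -0.6, 0.5]
opening: 0.005
grasp_force: 0.0
tcp [ 0.5426 -0.2167  0.1984] F [-0.  -0.6  0.5] open 0.005 t 3.45
turn deg [-0.06  0.02  0.07]
shift after turn cm [ 0.04 -0.07  0.17]
ridge [(array([ 0.554, -0.001,  0.001]), 0.26)]
press []
rail [(array([ 0.648, -0.218,  0.169]), 0.78)]
stone [(array([ 0.835, -0.197,  0.01 ]), 0.92), (array([ 0.595, -0.209,  0.064]), 0.84)]
```

View pics/w1.png

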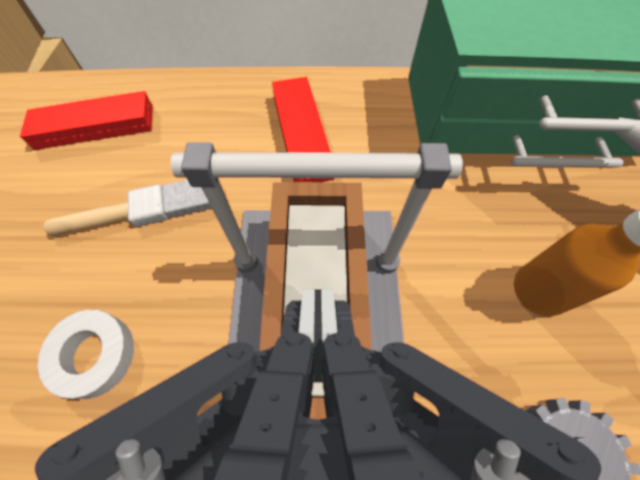

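The wrist view shows the shut fingers (318,310) centred on the stone (317,245), with the rail ahead at row 165 and nothing in the way. Moving in.

```bash
python3 -m creep '[[[255,0,0,2.5,0,0,0],[255,0,0,2.5,0,0,0],[255,0,0,2.5,0,0,0],[255,0,0,2.5,0,0,0],[255,0,0,2,0,0,0],[255,0,0,0.8,0,0,0],[255,0,0,0.4,0,0,0],[255,0,0,0.2,0,0,0],[255,0,0,0,0,0,0]]]'
python3 - <<'E'
from h import *
Rt=frame(45);plan(axtip([.648,-.216,.078],45),Rt)
f=cams.grab_frame("side");cv2.imwrite("pics/s1.png",cv2.resize(f["image"][140:290,270:470],(800,600)))
E
```

```text
clock: 4.6
tcp_pos: [0.6366, -0.2182, 0.1035]
tcp_rot: [-2.901, 0.005, -1.203]
wrist_force: [-0.8, -0.4, -0.6]
opening: 0.001
grasp_force: 0.0
tcp [ 0.6366 -0.2182  0.1035] F [-0.8 -0.4 -0.6] open 0.001 t 4.6
turn deg [ 0.02 -0.04 -0.18]
shift after turn cm [ 0.11 -0.22  1.81]
```

View pics/s1.png

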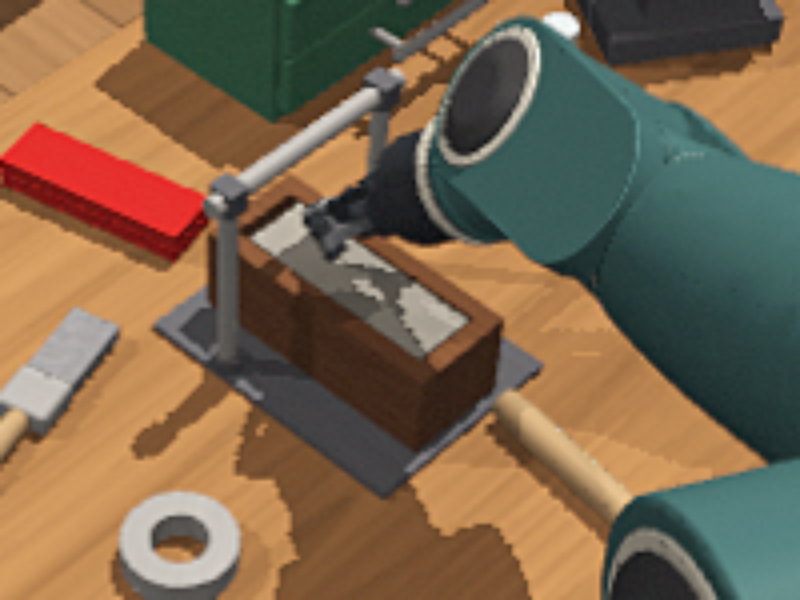

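```bash
python3 -m creep '[[[255,0,-0.2,0.6,0,0,0],[255,0,0,0.6,0,0,0],[255,0,0,0.4,0,0,0],[255,0,0,0.2,0,0,0],[255,0,0,0,0,0,0]]]'
python3 - <<'E'
from h import *
plan(axtip([.655,-.216,.0534],38),frame(38))
E
python3 -m creep '[[[255,-0.12,0,0.22,0,-0.7,0],[255,-0.12,0,0.22,0,-0.7,0],[255,-0.12,0,0.22,0,-0.7,0],[255,0,0,0,0,0,0]]]'
```

```text
clock: 5.15
tcp_pos: [0.6495, -0.2157, 0.0896]
tcp_rot: [-2.901, 0.004, -1.201]
wrist_force: [-0.5, -0.5, 0.3]
opening: -0.001
grasp_force: 0.0
tcp [ 0.6495 -0.2157  0.0896] F [-0.5 -0.5  0.3] open -0.001 t 5.15
turn deg [-0.04 -6.97 -0.19]
shift after turn cm [-0.7   0.03  2.39]
clock: 5.55
tcp_pos: [0.6517, -0.2158, 0.0827]
tcp_rot: [-2.923, 0.004, -1.147]
wrist_force: [0.3, 1.0, -0.4]
opening: 0.002
grasp_force: 0.0
```

```bash
python3 -m creep '[[[255,-0.12,0,0.22,0,-0.7,0],[255,-0.12,0,0.22,0,-0.7,0],[255,-0.12,0,0.22,0,-0.7,0],[255,-0.12,0,0.22,0,-0.7,0],[255,0,0,0,0,0,0]]]'
python3 - <<'E'
from h import *
f=cams.grab_frame("side");cv2.imwrite("pics/s2.png",cv2.resize(f["image"][140:290,270:470],(800,600)))
P=cloud(f).reshape(-1,3);np.save("s2.npy",P)
b=(abs(P[:,1]+.216)<.02)&(P[:,2]>.06)&(P[:,2]<.13)
for x in np.arange(.50,.60,.01):
    m=b&(abs(P[:,0]-x)<.005);print(round(x,3),m.sum(),np.round(np.percentile(P[m,2],[20,50,80]) if m.any() else 0,4))
E
```

```text
clock: 6.05
tcp_pos: [0.6539, -0.2158, 0.0728]
tcp_rot: [-2.95, 0.004, -1.075]
wrist_force: [-0.2, -0.4, 0.4]
opening: -0.003
grasp_force: 0.0
0.5 64 [0.0649 0.0734 0.078 ]
0.51 28 [0.0736 0.0771 0.0792]
0.52 18 [0.0846 0.0898 0.0917]
0.53 81 [0.091  0.0978 0.1046]
0.54 31 [0.1039 0.1049 0.1077]
0.55 33 [0.099  0.101  0.1026]
0.56 24 [0.0943 0.0962 0.0978]
0.57 27 [0.09   0.092  0.0941]
0.58 29 [0.0844 0.0879 0.0896]
0.59 31 [0.0824 0.0841 0.0863]
```

```bash
python3 -m creep '[[[255,-0.12,0,0.22,0,0,0],[255,-0.12,0,0.22,0,0,0],[255,0,0,0,0,0,0]]]'
```

```text
clock: 6.4
tcp_pos: [0.6547, -0.2158, 0.0678]
tcp_rot: [-2.95, 0.005, -1.076]
wrist_force: [-1.1, -0.1, 0.9]
opening: -0.005
grasp_force: 0.0
```

View pics/s2.png

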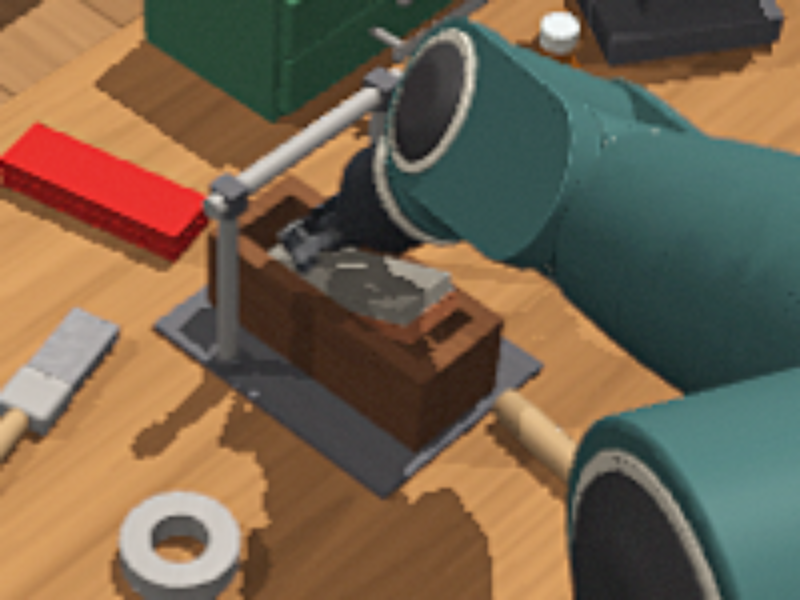

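The stone has tipped, with its near end raised at (420,290) in the crop. I'll retract and check that it stays up.

```bash
python3 -m creep '[[[255,0,0,-1,0,0,0],[255,0,0,-2.5,0,0,0],[255,0,0,-3,0,0,0],[255,0,0,-3,0,0,0],[255,0,0,-3,0,0,0],[255,0,0,-3,0,0,0],[255,0,0,-3,0,0,0],[255,0,0,0,0,0,0]]]'
python3 - <<'E'
from h import *
for c in ["side","top"]:
    f=cams.grab_frame(c);P=cloud(f).reshape(-1,3);im=f["image"].reshape(-1,3).astype(int)
    b=(abs(P[:,1]+.216)<.018)&(P[:,2]>.04)&(P[:,2]<.125)
    for x in np.arange(.50,.66,.01):
        m=b&(abs(P[:,0]-x)<.005);print(c,round(x,3),m.sum(),np.round(np.percentile(P[m,2],[20,50,80]) if m.any() else 0,4))
    m=(P[:,0]>.51)&(P[:,0]<.57)&(abs(P[:,1]+.216)<.05)&(P[:,2]>.09)&(P[:,2]<.115)
    print(np.round(cv2.minAreaRect((P[m][:,:2]*1000).astype(np.float32))[:2],1),np.round(np.percentile(P[m,1],[2,50,98]),4))
    for t in ["stone"]: print([(np.round(d["at"],3),round(d["confidence"],2)) for d in cams.spot_point(t,c)][:4])
cv2.imwrite("pics/s3.png",f["image"])
plan([0.535,-.216,.2],frame(-15))
E
```

```text
clock: 7.2
tcp_pos: [0.5346, -0.2165, 0.2144]
tcp_rot: [2.947, -0.004, 1.083]
wrist_force: [0.5, -0.3, 0.4]
opening: -0.0
grasp_force: 0.0
side 0.5 89 [0.0513 0.0665 0.0757]
side 0.51 27 [0.074  0.0751 0.0767]
side 0.52 13 [0.0858 0.0875 0.0901]
side 0.53 98 [0.0804 0.0949 0.104 ]
side 0.54 47 [0.0482 0.1041 0.1073]
side 0.55 28 [0.0973 0.1011 0.1022]
side 0.56 29 [0.0948 0.0971 0.0995]
side 0.57 22 [0.0899 0.0917 0.094 ]
side 0.58 27 [0.0845 0.0871 0.0893]
side 0.59 20 [0.081  0.0821 0.0848]
side 0.6 25 [0.0753 0.0767 0.0799]
side 0.61 20 [0.0712 0.074  0.0764]
side 0.62 21 [0.0673 0.0683 0.0705]
side 0.63 24 [0.062  0.0637 0.0651]
side 0.64 20 [0.0579 0.059  0.0602]
side 0.65 19 [0.0527 0.055  0.0576]
side 0.66 17 [0.0486 0.0496 0.0518]
[[ 546.1 -213.1]
 [  46.3   54.3]] [-0.2374 -0.2108 -0.1883]
[(array([ 0.604, -0.215,  0.061]), 0.98), (array([ 0.831, -0.193,  0.014]), 0.93), (array([0.852, 0.09 , 0.014]), 0.91)]
top 0.5 0 0
top 0.51 0 0
top 0.52 0 0
top 0.53 1 [0.1083 0.1083 0.1083]
top 0.54 16 [0.1034 0.1073 0.1107]
top 0.55 21 [0.1026 0.1054 0.1083]
top 0.56 26 [0.0959 0.0998 0.1035]
top 0.57 35 [0.0916 0.0969 0.0998]
top 0.58 38 [0.0873 0.0921 0.0952]
top 0.59 37 [0.0847 0.0879 0.0914]
top 0.6 33 [0.0793 0.0821 0.0871]
top 0.61 38 [0.0734 0.0764 0.0797]
top 0.62 34 [0.0678 0.0712 0.0742]
top 0.63 34 [0.0629 0.0659 0.0706]
top 0.64 35 [0.0569 0.0608 0.0664]
top 0.65 33 [0.0542 0.0573 0.0615]
top 0.66 23 [0.0493 0.0512 0.0567]
[[ 551.3 -215.2]
 [  37.2   48.4]] [-0.2347 -0.2058 -0.1915]
[(array([ 0.835, -0.193,  0.017]), 0.83), (array([ 0.26 , -0.414,  0.018]), 0.82), (array([ 0.551,  0.001, -0.001]), 0.6), (array([0.848, 0.094, 0.014]), 0.56)]
tcp [ 0.5355 -0.2157  0.2088] F [-0.1  0.3 -1. ] open -0.001 t 7.4
turn deg [ -0.14 -55.05  -0.16]
shift after turn cm [0.18 0.03 0.87]
```

```bash
python3 -m creep '[[[0,0,0,0,0,-6.7,0],[0,0,0,0,0,-6.7,0],[0,0,0,0,0,-6.7,0],[0,0,0,0,0,-6.7,0],[0,0,0,0,0,-6.7,0],[0,0,0,0,0,-6.6,0],[0,0,0,0,0,0,0]]]'
python3 - <<'E'
from h import *
plan([.5437,-.215,.0881],frame(0))
s=readout.state();T=np.eye(4);T[:3,:3]=R.from_rotvec(s["tcp_rot"]).as_matrix();T[:3,3]=s["tcp_pos"]
f=cams.grab_frame("wrist");cv2.imwrite("pics/w2.png",f["image"])
P=cloud(f,T@np.array(f["hand_eye"])).reshape(-1,3)
print([(np.round(d["at"],3),round(d["confidence"],2)) for d in cams.spot_point("stone","wrist")][:4])
m=(P[:,0]>.50)&(P[:,0]<.60)&(abs(P[:,1]+.216)<.05)&(P[:,2]>.086)&(P[:,2]<.118);print(m.sum(),np.round(np.percentile(P[m],[1,50,99],axis=0),4))
E
```

```text
clock: 8.1
tcp_pos: [0.537, -0.2154, 0.2075]
tcp_rot: [-3.138, 0.001, 0.009]
wrist_force: [0.2, 0.1, -0.8]
opening: 0.999
grasp_force: 0.0
tcp [ 0.537  -0.2154  0.2075] F [ 0.2  0.1 -0.8] open 0.999 t 8.1
turn deg [-0.22  0.33 -0.02]
shift after turn cm [ 0.67 -0.04 11.94]
[(array([ 0.6  , -0.21 ,  0.062]), 0.63)]
5546 [[ 0.5294 -0.2404  0.0863]
 [ 0.5619 -0.2162  0.0982]
 [ 0.589  -0.1916  0.1098]]
```

View pics/w2.png

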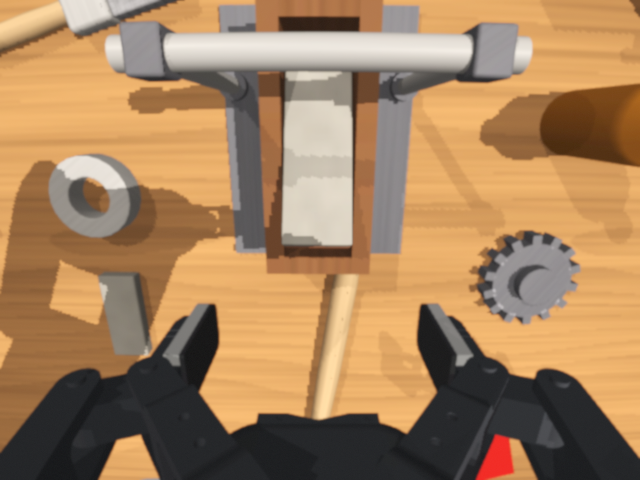

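The near end is up at (316,245), between the open fingers and centred. Descending.

```bash
python3 -m creep '[[[0,0.5,0,2.5,0,0,0],[0,0,0,2.5,0,0,0],[0,0,0,2.5,0,0,0],[0,0,0,2.2,0,0,0],[0,0,0,1,0,0,0],[0,0,0,0.5,0,0,0],[0,0,0,0.3,0,0,0],[0,0,0,0.2,0,0,0],[0,0,0,0,0,0,0]]]'
python3 - <<'E'
from h import *
plan([.5425,-.216,.0881],frame(0))
E
```

```text
clock: 9.1
tcp_pos: [0.5408, -0.2157, 0.0933]
tcp_rot: [-3.139, 0.003, -0.002]
wrist_force: [0.1, -0.3, -0.5]
opening: 0.999
grasp_force: 0.0
tcp [ 0.5408 -0.2157  0.0933] F [ 0.1 -0.3 -0.5] open 0.999 t 9.1
turn deg [-0.12 -0.06 -0.13]
shift after turn cm [0.17 0.03 0.52]
```

```bash
python3 -m creep '[[[0,0.2,0,0.4,0,0,0],[60,0,0,0,0,0,0],[100,0,0,0,0,0,0],[140,0,0,0,0,0,0],[255,0,0,0,0,0,0],[255,0,0,0,0,0,0],[255,0,0,0,0,0,0],[255,0,0,0,0,0,0]]]' 110
python3 - <<'E'
from h import *
plan([.5425,-.216,.0881],frame(0))
f=cams.grab_frame("side");cv2.imwrite("pics/s4.png",cv2.resize(f["image"][140:290,270:470],(800,600)))
E
```

```text
clock: 9.9
tcp_pos: [0.5428, -0.2156, 0.0889]
tcp_rot: [-3.139, 0.003, -0.001]
wrist_force: [2.0, 1.6, 3.2]
opening: 0.561
grasp_force: 112.9
tcp [ 0.5428 -0.2156  0.0889] F [2.  1.6 3.2] open 0.561 t 9.9
turn deg [-0.13 -0.04 -0.12]
shift after turn cm [-0.03  0.04  0.08]
```

View pics/s4.png

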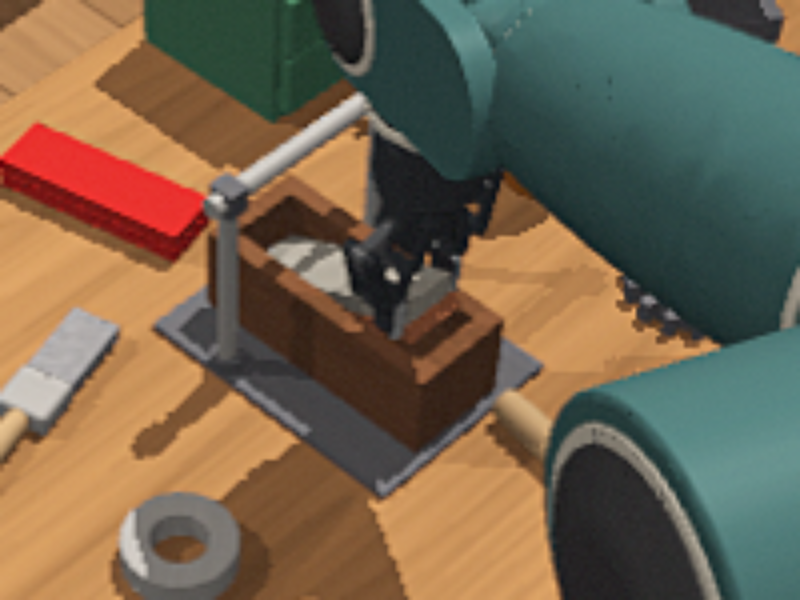

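The stone is gripped by its raised end (400,290). Drawing it out along its length.

```bash
python3 -m creep '[[[255,-0.45,0,-0.22,0,0,0],[255,-0.9,0,-0.44,0,0,0],[255,-1.35,0,-0.66,0,0,0],[255,-1.35,0,-0.66,0,0,0],[255,-1.35,0,-0.66,0,0,0],[255,0,0,0,0,0,0]]]'
python3 -m creep '[[[255,-1.35,0,-0.66,0,0,0],[255,-1.35,0,-0.66,0,0,0],[255,-1.35,0,-0.66,0,0,0],[255,-1.35,0,-0.66,0,0,0],[255,-1.35,0,-0.66,0,0,0],[255,0,0,0,0,0,0]]]'
```

```text
clock: 10.55
tcp_pos: [0.4875, -0.2157, 0.1154]
tcp_rot: [-3.14, 0.004, 0.001]
wrist_force: [-0.4, -0.9, -3.9]
opening: 0.563
grasp_force: 113.5
clock: 11.15
tcp_pos: [0.4205, -0.2156, 0.1482]
tcp_rot: [-3.14, 0.004, 0.0]
wrist_force: [-0.0, -0.2, -3.5]
opening: 0.566
grasp_force: 113.7
```

```bash
python3 -m creep '[[[255,0,0,-1.5,0,0,0],[255,0,0,-2.5,0,0,0],[255,0,0,-2.5,0,0,0],[255,0,0,-1.5,0,6.1,0],[255,0,0,0,0,6.1,0],[255,0,0,0,0,6.1,0],[255,0,0,0,0,6.1,0],[255,0,0,0,0,0,0],[255,0,0,0,0,0,0]]]'
python3 - <<'E'
from h import *
s=readout.state();p=np.array(s["tcp_pos"]);print(p,np.degrees(s["tcp_rot"]))
for c in ["side","top"]:
    f=cams.grab_frame(c);P=cloud(f).reshape(-1,3)
    print(c,[(np.round(d["at"],4),round(d["confidence"],2)) for d in cams.spot_point("stone",c)][:4])
    b=(abs(P[:,1]+.216)<.018)&(P[:,2]>.17)&(P[:,2]<.29)
    for x in np.arange(p[0]+.03,p[0]+.15,.01):
        m=b&(abs(P[:,0]-x)<.005);print(round(x,3),m.sum(),np.round(np.percentile(P[m,2],[10,50,90]) if m.any() else 0,4))
    cv2.imwrite(f"pics/{c}5.png",f["image"])
E
```

```text
clock: 12.05
tcp_pos: [0.421, -0.2159, 0.2286]
tcp_rot: [-3.07, 0.005, -0.66]
wrist_force: [0.6, 0.2, -4.0]
opening: 0.56
grasp_force: 114.1
[ 0.4209931  -0.21590404  0.22855153] [-175.88764905    0.2845941   -37.81172494]
side [(array([ 0.6036,  0.2329, -0.0013]), 0.72), (array([ 0.8324, -0.1923,  0.0122]), 0.71), (array([ 0.4842, -0.2156,  0.2295]), 0.63), (array([0.8527, 0.0909, 0.0137]), 0.57)]
0.451 43 [0.2393 0.242  0.2446]
0.461 41 [0.24   0.2421 0.244 ]
0.471 42 [0.2392 0.242  0.2444]
0.481 39 [0.2385 0.2413 0.2438]
0.491 42 [0.2386 0.2419 0.2441]
0.501 37 [0.2387 0.2412 0.2455]
0.511 38 [0.2389 0.2418 0.245 ]
0.521 40 [0.2389 0.2413 0.2436]
0.531 36 [0.239  0.241  0.2436]
0.541 37 [0.2379 0.2414 0.2444]
0.551 38 [0.2381 0.2404 0.2426]
0.561 27 [0.2383 0.2407 0.2436]
top [(array([ 0.8321, -0.1917,  0.0145]), 0.96), (array([ 0.4868, -0.2135,  0.2294]), 0.94), (array([ 0.2614, -0.4169,  0.0149]), 0.93), (array([0.8476, 0.0953, 0.0142]), 0.71)]
0.451 45 [0.2392 0.2436 0.2486]
0.461 52 [0.2397 0.2442 0.2484]
0.471 46 [0.2394 0.2447 0.2494]
0.481 46 [0.2379 0.2424 0.2485]
0.491 51 [0.2396 0.2439 0.2489]
0.501 49 [0.2385 0.2451 0.2485]
0.511 46 [0.2392 0.2446 0.2492]
0.521 51 [0.2377 0.2424 0.2482]
0.531 45 [0.2395 0.2445 0.2483]
0.541 46 [0.2371 0.2418 0.2467]
0.551 47 [0.2386 0.2436 0.2489]
0.561 44 [0.2392 0.2429 0.2476]
```

View pics/side5.png

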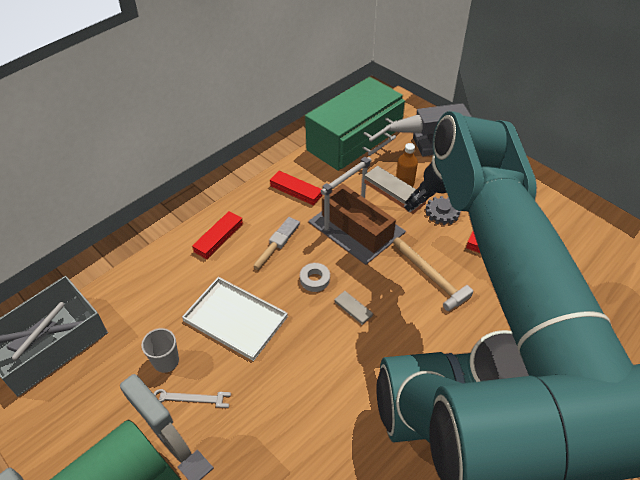

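The block's pocket is now empty and the stone is held level near (390,185). Moving over the tray.

Run:
```python
from h import *
plan([.5408,.2154,.10],frame(24.4,13.4))
plan([.5408,.2154,.2286],frame(24.4,0))
```

```text
tcp [ 0.4216 -0.2156  0.2282] F [ 0.7 -0.2 -3.9] open 0.561 t 12.25
turn deg [  5.41   0.08 -12.34]
shift after turn cm [ 14.36 -39.17  20.59]
tcp [ 0.4216 -0.2156  0.2282] F [ 0.7 -0.2 -3.9] open 0.561 t 12.25
turn deg [-0.12  0.1  -0.13]
shift after turn cm [ 10.87 -43.1    4.88]
```

```bash
python3 -m creep '[[[255,0.3,-1.2,0.14,0,0,0],[255,0.6,-2.4,0.27,0,0,0],[255,0.8,-3.2,0.36,0,0,0],[255,0.8,-3.2,0.36,0,0,0],[255,0.8,-3.2,0.36,0,0,0],[255,0.8,-3.2,0.36,0,0,0],[255,0.8,-3.2,0.36,0,0,0],[255,0.8,-3.2,0.36,0,0,0],[255,0.8,-3.2,0.36,0,0,0],[255,0.8,-3.2,0.36,0,0,0]]]'
python3 -m creep '[[[255,0.8,-3.2,0.36,0,0,0],[255,0.8,-3.2,0.36,0,0,0],[255,0.8,-3.2,0.36,0,0,0],[255,0.6,-2.4,0.27,0,0,0],[255,0.3,-1.2,0.14,0,0,0],[255,0,0,0,1.8,0,-4.1],[255,0,0,0,1.8,0,-4.1],[255,0,0,0,1.8,0,-4.1],[255,0,0,0,0,0,0]]]'
python3 - <<'E'
from h import *
plan([.5408,.2154,.08],frame(24.4,13.4))
E
```

```text
clock: 13.25
tcp_pos: [0.5022, 0.0782, 0.2291]
tcp_rot: [-3.069, 0.003, -0.663]
wrist_force: [1.4, -0.4, -3.1]
opening: 0.562
grasp_force: 114.3
clock: 14.15
tcp_pos: [0.5385, 0.2075, 0.2292]
tcp_rot: [-3.004, -0.352, -0.649]
wrist_force: [-0.3, 0.7, -3.4]
opening: 0.559
grasp_force: 114.7
tcp [0.5385 0.2075 0.2292] F [-0.3  0.7 -3.4] open 0.559 t 14.15
turn deg [ 0.07  0.03 -0.03]
shift after turn cm [-5.79 -0.71 13.76]
```

```bash
python3 -m creep '[[[255,-0.6,-0.35,1.4,0,0,0],[255,-1,-0.36,2.4,0,0,0],[255,-1,0,2.4,0,0,0],[255,-1,0,2.4,0,0,0],[255,-1,0,2.4,0,0,0],[255,-0.7,0,1.7,0,0,0],[255,-0.5,0,1.06,0,0,0],[255,0,0,0,0,0,0]]]'
python3 - <<'E'
from h import *
plan([.5408,.2154,.0186],frame(24.4,13.4))
c=np.array([.604,.2305]);a=np.radians(13.4)
for n in ["side","top"]:
    f=cams.grab_frame(n);P=cloud(f).reshape(-1,3)
    print(n,[(np.round(d["at"],4),round(d["confidence"],2)) for d in cams.spot_point("stone",n) if abs(d["at"][1]-.23)<.1][:4])
    d=P[:,:2]-c;L=np.c_[d@[np.cos(a),np.sin(a)],d@[-np.sin(a),np.cos(a)]]
    m=(abs(L[:,1])<.06)&(L[:,0]>-.03)&(L[:,0]<.105)&(P[:,2]>.05)&(P[:,2]<.13)
    A=np.c_[L[m],np.ones(m.sum())];k=np.linalg.lstsq(A,P[m,2],rcond=None)[0];print("tilt deg",np.degrees(k[:2]),"zc",k[2],np.round(np.percentile(L[m],[1,50,99],axis=0),4))
    r=cv2.minAreaRect((P[m][:,:2]*1000).astype(np.float32));print(r)
E
```

```text
clock: 14.95
tcp_pos: [0.5396, 0.2157, 0.0776]
tcp_rot: [-3.006, -0.35, -0.645]
wrist_force: [-0.2, 0.7, -3.7]
opening: 0.56
grasp_force: 114.8
tcp [0.5396 0.2157 0.0776] F [-0.2  0.7 -3.7] open 0.56 t 14.95
turn deg [ 0.1   0.18 -0.1 ]
shift after turn cm [-2.34  0.06  5.42]
side [(array([0.6032, 0.2286, 0.0747]), 0.77), (array([ 0.6067,  0.2309, -0.0012]), 0.22)]
tilt deg [-0.83126375 -8.93691667] zc 0.08846094388112521 [[-0.0292 -0.0251]
 [ 0.0217  0.0058]
 [ 0.0759  0.0267]]
((627.3551025390625, 235.57595825195312), (107.75323486328125, 55.62001419067383), 13.942593574523926)
top [(array([0.6076, 0.2312, 0.0848]), 0.66)]
tilt deg [-0.60134281  3.7109987 ] zc 0.09500337603811589 [[-0.0286 -0.0274]
 [ 0.0243 -0.0033]
 [ 0.0769  0.0214]]
((628.280517578125, 233.46896362304688), (108.33094787597656, 50.04100799560547), 12.778427124023438)
```

```bash
python3 -m creep '[[[255,-0.41,0,0.91,0,0.6,0],[255,-0.5,0,1.1,0,0,0],[255,-0.5,0,1.1,0,0,0],[255,-0.4,0,0.88,0,0,0],[255,-0.25,0,0.55,0,0,0],[255,-0.12,0,0.27,0,0,0],[255,0,0,0,0,0,0],[255,0,0,0,0,0,0]]]'
python3 -m creep '[[[255,-0.04,0,0.09,0,0,0],[255,-0.04,0,0.09,0,0,0],[255,0,0,0,0,0,0]]]'
```

```text
clock: 15.95
tcp_pos: [0.5414, 0.216, 0.0277]
tcp_rot: [-2.999, -0.35, -0.666]
wrist_force: [-0.3, -0.5, -2.8]
opening: 0.559
grasp_force: 114.7
clock: 16.25
tcp_pos: [0.5411, 0.2159, 0.0253]
tcp_rot: [-2.999, -0.35, -0.665]
wrist_force: [0.4, 0.5, -4.2]
opening: 0.567
grasp_force: 114.7
```

```bash
python3 -m creep '[[[255,-0.04,0,0.09,0,0,0],[255,-0.04,0,0.09,0,0,0],[255,-0.04,0,0.09,0,0,0],[255,0,0,0,0,0,0]]]'
python3 -m creep '[[[255,-0.04,0,0.09,0,0,0],[255,-0.04,0,0.09,0,0,0],[255,0,0,0,0,0,0],[255,0,0,0,0,0,0]]]'
```

```text
clock: 16.65
tcp_pos: [0.5411, 0.2159, 0.0221]
tcp_rot: [-2.999, -0.35, -0.665]
wrist_force: [1.6, -0.3, -4.1]
opening: 0.561
grasp_force: 114.7
clock: 17.05
tcp_pos: [0.5412, 0.216, 0.0204]
tcp_rot: [-2.999, -0.35, -0.665]
wrist_force: [0.4, 0.5, -2.8]
opening: 0.563
grasp_force: 114.7
```

```bash
python3 -m creep '[[[255,-0.04,0,0.09,0,0,0],[255,0,0,0,0,0,0],[255,0,0,0,0,0,0]]]'
python3 -m creep '[[[255,-0.04,0,0.09,0,0,0],[255,0,0,0,0,0,0],[255,0,0,0,0,0,0]]]'
```

```text
clock: 17.35
tcp_pos: [0.5413, 0.2159, 0.0194]
tcp_rot: [-2.999, -0.35, -0.665]
wrist_force: [-0.6, 0.8, -3.1]
opening: 0.56
grasp_force: 114.7
clock: 17.65
tcp_pos: [0.5412, 0.2159, 0.0184]
tcp_rot: [-2.999, -0.35, -0.665]
wrist_force: [0.0, 0.1, -2.7]
opening: 0.563
grasp_force: 114.7
```

```bash
python3 -m creep '[[[255,-0.04,0,0.09,0,0,0],[255,0,0,0,0,0,0],[255,0,0,0,0,0,0]]]'
python3 - <<'E'
from h import *
c=np.array([.604,.2305]);a=np.radians(13.4)
f=cams.grab_frame("side");P=cloud(f).reshape(-1,3)
d=P[:,:2]-c;L=np.c_[d@[np.cos(a),np.sin(a)],d@[-np.sin(a),np.cos(a)]]
m=(abs(L[:,1])<.02)&(L[:,0]>-.03)&(L[:,0]<.07)&(P[:,2]>.02)&(P[:,2]<.06)
k=np.polyfit(L[m,0],P[m,2],1);print(np.degrees(k[0]),k[1])
m=(abs(L[:,1])<.06)&(abs(L[:,1])>.045)&(abs(L[:,0])<.09)&(P[:,2]<.02);print("floor",np.median(P[m,2]))
print(readout.state()["wrist_force"])
E
```

```text
clock: 17.95
tcp_pos: [0.5413, 0.2159, 0.0174]
tcp_rot: [-2.999, -0.35, -0.665]
wrist_force: [0.3, 0.2, -3.4]
opening: 0.564
grasp_force: 114.7
0.14923118056117682 0.030799174833711866
floor 0.002785681310999766
[ 0.65292533 -0.16742602 -2.12975793]
```

```bash
python3 -m creep '[[[255,-0.02,0,0.05,0,0,0],[255,0,0,0,0,0,0],[255,0,0,0,0,0,0]]]' | grep -E "pos|force"
python3 -m creep '[[[255,-0.02,0,0.05,0,0,0],[255,0,0,0,0,0,0],[255,0,0,0,0,0,0]]]'| grep -E "pos|force"
```

```text
tcp_pos: [0.5414, 0.216, 0.0169]
wrist_force: [0.0, 0.4, -2.6]
grasp_force: 114.9
tcp_pos: [0.5416, 0.2161, 0.0168]
wrist_force: [-4.0, -2.1, 5.6]
grasp_force: 115.7
```

Contact. Releasing and backing off along the tool axis.

```bash
python3 -m creep '[[[130,0,0,0,0,0,0],[100,0,0,0,0,0,0],[60,0,0,0,0,0,0],[20,0,0,0,0,0,0],[20,0,0,0,0,0,0],[20,0,0,0,0,0,0]]]' 20
python3 -m creep '[[[20,0,0,-0.5,0,0,0],[20,0,0,-1,0,0,0],[20,0,0,-2.5,0,0,0],[20,0,0,-3,0,0,0],[20,0,0,-3,0,0,0],[20,0,0,-3,0,0,0],[20,0,0,-3,0,0,0],[20,0,0,-3,0,0,0],[20,0,0,0,0,0,0]]]'
python3 - <<'E'
from h import *
c=np.array([.604,.2305]);a=np.radians(13.4)
for n in ["side","top"]:
    f=cams.grab_frame(n);P=cloud(f).reshape(-1,3)
    d=P[:,:2]-c;L=np.c_[d@[np.cos(a),np.sin(a)],d@[-np.sin(a),np.cos(a)]]
    m=(abs(L[:,1])<.06)&(abs(L[:,0])<.095)&(P[:,2]>.025)&(P[:,2]<.045)
    A=np.c_[L[m],np.ones(m.sum())];k=np.linalg.lstsq(A,P[m,2],rcond=None)[0];print(n,"tilt",np.degrees(k[:2]),k[2],cv2.minAreaRect((L[m]*1000).astype(np.float32)))
    cv2.imwrite(f"pics/{n}9.png",f["image"])
E
```

```text
clock: 19.2
tcp_pos: [0.5414, 0.216, 0.0163]
tcp_rot: [-2.999, -0.35, -0.665]
wrist_force: [0.3, -0.3, -0.1]
opening: 0.92
grasp_force: 0.0
clock: 20.1
tcp_pos: [0.4631, 0.1978, 0.194]
tcp_rot: [-2.995, -0.35, -0.675]
wrist_force: [0.7, 0.4, -0.6]
opening: 0.924
grasp_force: 0.0
side tilt [0.09767908 1.86790999] 0.030450149719056213 ((-2.0350112915039062, -0.3654918670654297), (164.03036499023438, 52.51478576660156), 0.42691171169281006)
top tilt [0.02254836 0.83327639] 0.03276381013280567 ((-1.1892776489257812, -2.4163055419921875), (50.541316986083984, 157.11412048339844), 89.72013092041016)
```

View pics/side9.png

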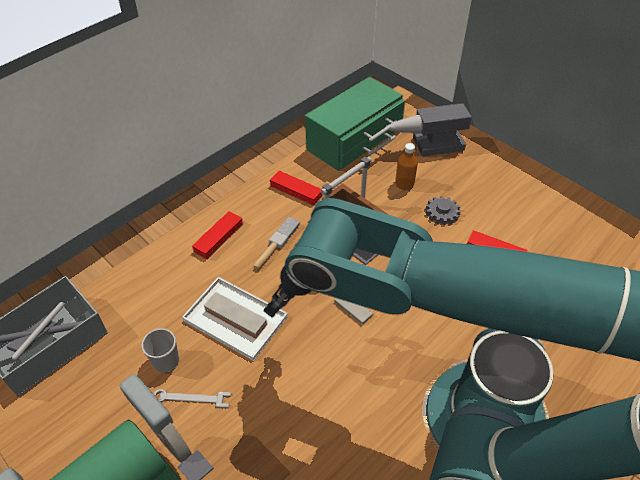

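The stone lies flat, lengthways and centred in the tray (237,313). The gripper is clear and the bystanders in view are where they were.

```bash
python3 -c "
from bench import order
print(order.close_job())"
```

```text
the job is handed in; nothing more can be done
None
```

The stone was tipped, drawn out by its raised end and laid flat, lengthways and centred in the honing tray, and the job was handed in at about 20 s on the robot's clock.

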